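# Mirror the lampholder row and kit the crossbar

## Robot

A 6-joint arm with a two-finger parallel gripper is mounted at the origin on the work surface. World frame = base frame: x ahead of the robot, y to its left, z up, the work surface at z = 0. Lengths are in m, angles in rad, forces in N, time in s.
With the tool pointing down it reaches from about 0.375 to 0.975 m from the base axis. Payload 3.8 kg.
Tool frame: the origin (TCP) lies where the fingers leave the gripper's body, on its centre line; the fingertips stand 64 mm ahead of it and the grasp point (between the pads) lies 45 mm ahead of it; z points along the fingers, y is the line along which they close (so a half turn about z gives the same grasp; the last joint's range is limited). The gripper opens to 88 mm and grips with 3 to 60 N. Pads are 18 mm wide; open, the fingers measure 123 mm over their backs; the gripper's body (75 mm by 187 mm) begins 45 mm behind the grasp point.
Start: joints at [-1.233, 0.264, 1.604, -0, 1.274, -0.037], TCP at [0.247, -0.628, 0.303] pointing down, gripper open.
Joint ranges: [-2.63, 2.63], [-0.94, 2.18], [0.31, 2.57], [-1.31, 4.45], [0, 2.66], [-2.55, 2.55]. Speed limits (rad/s): [2.57, 2.57, 3.14, 3.14, 3.14, 3.14].

## Interface

Orientations are given as a unit quaternion [w, x, y, z].
In Python, from cell import get_obs, capture, camera_info, job_done gives the robot as it stands.
- The arm moves only by the shell command python3 -m creep 'ROWS' [FORCE]. ROWS is JSON, one flat list of numbers, 7 for each row, row after row: the shift along the tool's x, y, z in mm, then the turn, a rotation vector about the tool's x, y, z in rad, then the closure, from 0 (fully open) to 1 (shut). In form: [dx, dy, dz, rx, ry, rz, jaw, dx, dy, dz, rx, ry, rz, jaw, ...]. A call has 1 to 20 rows; each row is the pose to reach, as a shift and turn from the pose commanded when the call began, along the tool's axes at that moment; what a row does not reach only later rows make up. A row lasts 1/10 s, in which the tool goes at most 50 mm and 8.59 degrees, less where a joint would pass 70% of its speed; a pose out of reach is approached as far as the arm can. A call with a gripper value outside its range is refused whole. The fingers move at their own pace and stop on an object; FORCE is the grip in N (left out, the last holds). Time passes only in rows, so rows that repeat a pose let the fingers close. It gives the time, the measured TCP pose, the force, the opening and the grip force at its end, in the units of the state.
- get_obs(): the state, without advancing time (a new reading comes with each control period).
- capture(name): name is "scene" or "top"; returns the picture (400x640x3 uint8, red, green, blue); there is no depth.
- camera_info(name): a dict with "fov_y" (degrees; the focal length in pixels is half the picture's height over the tangent of half this angle, whatever the lens; pixels are square), "cx", "cy" (the principal point, pixels), "xyz" and "rotation" of the camera in the world. Camera axes: x right, y up, looking along -z (the intrinsics and any distortion apply to the point x, -y, -z); pixel columns grow to the right and rows downward; lengths in m; the calibration is good to about 2 mm. A picture is of the moment at which its call begins. camera_info takes no time and is no camera call.
- job_done(): hands the job in; it is judged then, once.
The state is a dict: "t": time; "qpos": joint angles; "joint_velocities": joint speeds; "effort": joint torques, N m; "position": TCP position; "orientation": TCP orientation; "ft_force": force on the tool from outside, world axes, zero at the start; "moment": the same for the moment, N m; "grip_width": finger opening in m; "grip_force": force on a finger pad.
Only numpy, scipy, OpenCV 4.12 (cv2) and the standard library are available. Lean on these libraries where they do the work, as an engineer would, in place of code of your own. Each camera call takes 0.05 s, during which the arm holds its last target. There are 200 camera calls.

## Task

Prepare this lamp for wiring: move the three lampholders from the coloured dishes on the wooden board into the three round seats of the dark rack, upright and in reverse order, so that the one that stood leftmost on the board (as the robot sees it) ends rightmost in the rack, the middle one stays in the middle and the rightmost ends leftmost. Then or before, lay the steel crossbar, post up, in the one cavity of the orange shadow-cut tray that fits its outline, down on the cavity's floor. Never let a lampholder tip over, and leave everything released and still.

Things in the scene. Friction and masses are not known exactly. Their poses are not given: they have to be found in the camera images.
- white_holder: white lampholder: upright round white body (a solid cylinder for handling), foot 38 mm across, 42 mm across from 14 to 42 mm above its underside, narrowing to 37 mm at the top, 55 mm high, about 70 g; the top shows a small brass disc with a dark centre. Loose; starts standing in the blue dish. Origin: centre of its underside, z up
- black_holder: black lampholder: upright round black body (a solid cylinder for handling), foot 38 mm across, 42 mm across from 14 to 42 mm above its underside, narrowing to 37 mm at the top, 55 mm high, about 70 g; the top shows a small brass disc with a dark centre. Loose; starts standing in the yellow dish. Origin: centre of its underside, z up
- red_holder: red lampholder: upright round red body (a solid cylinder for handling), foot 38 mm across, 42 mm across from 14 to 42 mm above its underside, narrowing to 37 mm at the top, 55 mm high, about 70 g; the top shows a small brass disc with a dark centre. Loose; starts standing in the green dish. Origin: centre of its underside, z up
- blue_dish: blue round plastic dish, 68 mm across, rim 10 mm high, inner floor 5 mm above its underside; fixed on the wooden board and stays there. Origin: centre of its underside. At the start the white lampholder stands in it, so the dish shows afterwards where in the row that lampholder stood
- yellow_dish: yellow round plastic dish, 68 mm across, rim 10 mm high, inner floor 5 mm above its underside; fixed on the wooden board and stays there. Origin: centre of its underside. At the start the black lampholder stands in it, so the dish shows afterwards where in the row that lampholder stood
- green_dish: green round plastic dish, 68 mm across, rim 10 mm high, inner floor 5 mm above its underside; fixed on the wooden board and stays there. Origin: centre of its underside. At the start the red lampholder stands in it, so the dish shows afterwards where in the row that lampholder stood
- board: pale wooden source board, 88 (x) x 238 (y) x 10 mm high, fixed; carries the three dishes in a row along its y axis at y = +75, 0 and -75 mm, in any order. Origin: centre of its underside; its +y end is the left end as the robot sees it (its yaw is within 0.2 rad of the robot's axes)
- rack: dark steel destination rack, 88 (x) x 238 (y) x 14 mm high, fixed; three round seats 54 mm across and 9 mm deep (cork-coloured floor 5 mm above its underside) centred at x = 0, y = +75 (left, as the robot sees it), 0 and -75 mm (right). Origin: centre of its underside; its yaw is within 0.2 rad of the robot's axes
- crossbar: loose steel lamp crossbar: flat strap 20 (x) x 100 (y) x 6 mm thick with a 34 mm round boss in the middle and an upright brass post 14 x 14 mm reaching to 34 mm above the underside (the natural grip; its faces are square to x and y); about 120 g. Lies flat on the table. Origin: centre of its underside; a half turn makes no difference
- tray: orange foam tray on a black base, 130 (x) x 140 (y) x 12 mm high, fixed. Origin: centre of its underside; yaw within 0.2 rad of the robot's axes. The cross-shaped cavity nearer the robot takes the crossbar: centre x = -32, y = 0 mm, slot 32 (x) x 114 (y) mm with a 48 mm square middle, 8 mm deep, floor 4 mm above the underside. Far side: a round cavity with a brass ring, and an empty short slot
Not all that is in view belongs to the job. Several things have the shape of the red_holder; the one meant has the colours described above.

How it is judged:
By the outcome, as a careful person would: the job done as asked, in the order asked, and still so for the second after the job is handed in, with the robot touching nothing.
It also fails if it takes over 96 s, if anything falls off the work surface, if the arm or the gripper's body presses on something with over 40 N, if the wrist force passes 120 N, or if a joint passes its speed limit or range.

## Working session

There is one attempt and no reset: what is moved stays moved. The work goes in short steps, Python scripts to look and compute and a shell command to move; the robot and the scene stay as the last step left them, time stands still between calls to the robot, and variables do not carry over. Pictures are saved under pics/ and viewed, at most 14 in all, crops included, and the job is handed in when it is done.

```bash
ls; mkdir -p pics; python3 - <<'E'
from cell import *
import cv2
o=get_obs();print({k:o[k] for k in('t','position','orientation','ft_force','grip_width')})
for n in('scene','top'):
    print(n,camera_info(n)); cv2.imwrite(f'pics/{n}0.png',cv2.cvtColor(capture(n),cv2.COLOR_RGB2BGR))
E
```

```text
pics
{'t': 0.0, 'position': array([ 0.24693219, -0.6276032 ,  0.30136982]), 'orientation': array([-1.09961601e-03,  9.82485091e-01,  1.86337902e-01, -1.52194243e-04]), 'ft_force': array([-0.23056741, -0.49075607, -0.67376765]), 'grip_width': 0.08826369781525349}
scene {'fov_y': 57.09042998322136, 'cx': 322.5630328126962, 'cy': 199.27948935989153, 'xyz': array([ 0.91592362, -0.24911722,  0.68337909]), 'rotation': array([0.82347142, 0.27980238, 0.15550937, 0.46842532])}
top {'fov_y': 57.30051139282085, 'cx': 319.2106941136398, 'cy': 201.18751526742366, 'xyz': array([0.38520696, 0.03396383, 0.90082557]), 'rotation': array([ 0.71560097,  0.0335517 , -0.0635639 , -0.69480153])}
```

View pics/top0.png

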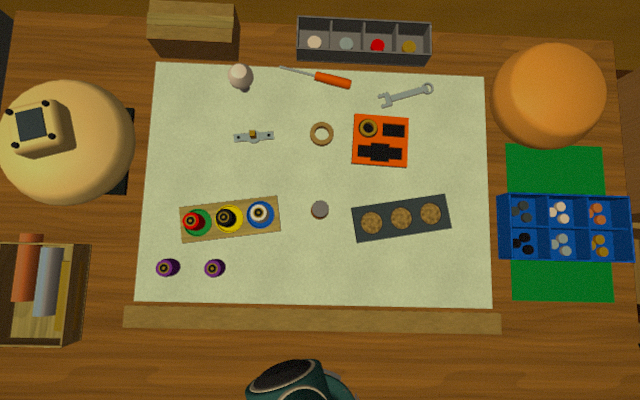

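View pics/scene0.png

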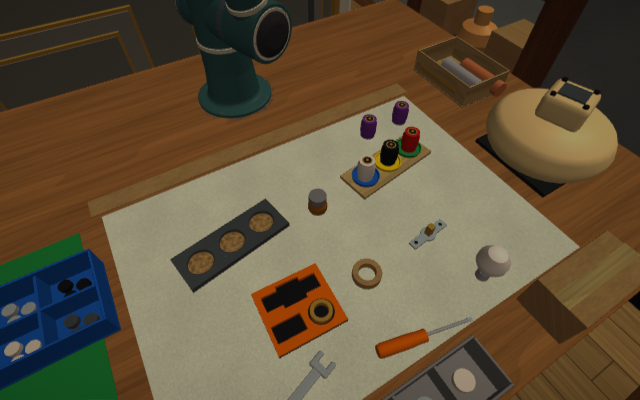

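Top view: dishes left to right are green/red (195,222), yellow/black (228,217), blue/white (260,213). The rack seats are at (371,222), (401,217) and (430,212), the crossbar post at (253,134), and the tray at (380,140) with its cross cavity at (380,152). Purple decoys stand at (168,267) and (214,267). So red goes to the right seat, black to the middle and white to the left.

```bash
cat >h.py <<'E'
import numpy as np, cv2
from cell import *
from scipy.spatial.transform import Rotation as R
def pix2w(n,uv,z):
    c=camera_info(n);f=200/np.tan(np.radians(c['fov_y']/2));q=c['rotation']
    uv=np.atleast_2d(np.array(uv,float))
    d=np.c_[(uv[:,0]-c['cx'])/f,-(uv[:,1]-c['cy'])/f,-np.ones(len(uv))]@R.from_quat([q[1],q[2],q[3],q[0]]).as_matrix().T
    return c['xyz']+d*((z-c['xyz'][2])/d[:,2])[:,None]
def w2pix(n,p):
    c=camera_info(n);f=200/np.tan(np.radians(c['fov_y']/2));q=c['rotation']
    v=(np.atleast_2d(p)-c['xyz'])@R.from_quat([q[1],q[2],q[3],q[0]]).as_matrix()
    return np.c_[c['cx']-f*v[:,0]/v[:,2],c['cy']+f*v[:,1]/v[:,2]]
def frame(p,yaw,pts):
    c,s=np.cos(yaw),np.sin(yaw);return np.array([[p[0]+c*x-s*y,p[1]+s*x+c*y,z] for x,y,z in pts])
def delta(target,yaw=None):
    """mm shift in tool axes for TCP target, and rz so that tool y lies along yaw (mod pi)"""
    o=get_obs();q=o['orientation'];M=R.from_quat([q[1],q[2],q[3],q[0]])
    d=M.inv().apply(np.array(target)-o['position'])*1000
    y=M.as_matrix()[:,1];a=np.arctan2(y[1],y[0])
    rz=None if yaw is None else -((yaw-a+np.pi/2)%np.pi-np.pi/2)
    return d.round(1),rz,M.as_rotvec().round(3),np.degrees(a)
E
python3 - <<'E'
from h import *
im=cv2.cvtColor(cv2.imread('pics/top0.png'),cv2.COLOR_BGR2RGB)
hsv=cv2.cvtColor(im,cv2.COLOR_RGB2HSV).astype(int)
H,S,V=hsv[...,0],hsv[...,1],hsv[...,2]
def box(mask,roi,z,name):
    m=np.zeros_like(mask,np.uint8);u0,v0,u1,v1=roi;m[v0:v1,u0:u1]=mask[v0:v1,u0:u1]
    m=cv2.morphologyEx(m,cv2.MORPH_OPEN,np.ones((2,2)))
    c=max(cv2.findContours(m,cv2.RETR_EXTERNAL,cv2.CHAIN_APPROX_NONE)[0],key=cv2.contourArea)[:,0]
    w=pix2w('top',c,z);r=cv2.minAreaRect((w[:,:2]*1000).astype(np.float32))
    print(name,np.round(r[0],1),np.round(r[1],1),round(r[2],1))
box((H>5)&(H<15)&(S>200)&(V>150),(345,105,415,175),.012,'tray')
box((V<85),(345,185,460,250),.014,'rack')
for i,(a,b) in enumerate([(356,386),(386,416),(416,446)]): box((S>90)&(V>85),(a,195,b,240),.005+.004,'seat%d'%i)
box((H>14)&(H<26)&(S>60),(170,190,290,245),.010,'board')
box((H>50)&(H<75)&(S>120),(170,190,290,245),.02,'green')
box((H>24)&(H<32)&(S>180),(170,190,290,245),.02,'yellow')
box((H>100)&(H<118)&(S>120),(170,190,290,245),.02,'blue')
box((H>90)&(H<120)&(S>30),(225,120,280,150),.006,'bar')
box((H>10)&(H<30)&(S>90),(240,120,265,142),.034,'post')
print(im[136,240],hsv[136,240],im[100,240],hsv[240,290])
a=cv2.resize(im[185:245,170:290],None,fx=5,fy=5,interpolation=2);b=cv2.resize(im[110:170,225:285],None,fx=5,fy=5,interpolation=2)
c=cv2.resize(im[110:170,345:415],None,fx=4,fy=5,interpolation=2);
row=np.hstack([b,c]);row=np.hstack([row,np.zeros((300,600-row.shape[1],3),np.uint8)])
cv2.imwrite('pics/c1.png',np.vstack([a,row])[...,::-1])
E
```

```text
tray [ 668.1 -154.5] [138.8 129. ] 87.5
rack [ 472.1 -206.6] [ 85.4 237.1] 10.4
seat0 [ 458.2 -133.6] [51.8 49.6] 0.6
seat1 [ 472.1 -207.5] [50.2 50.1] 45.9
seat2 [ 486.2 -281.1] [49.9 50.5] 1.7
board [457.  210.4] [ 88.1 237.2] 8.9
green [444.7 279.3] [52.8 63.8] 80.3
yellow [455.3 202.3] [46.9 65.7] 75.2
blue [469.7 137.1] [62.9 62.1] 2.5Traceback (most recent call last):
  File "<stdin>", line 18, in <module>
  File "<stdin>", line 8, in box
ValueError: max() iterable argument is empty
```

```bash
python3 - <<'E'
from h import *
im=cv2.cvtColor(cv2.imread('pics/top0.png'),cv2.COLOR_BGR2RGB)
# holder tops: overlay predicted brass centre/rim for dish-centred holders; bar contour by difference from mat
lab=cv2.cvtColor(im,cv2.COLOR_RGB2LAB).astype(float)
bg=np.median(lab[112:150,275:300].reshape(-1,3),0)
m=(np.linalg.norm(lab-bg,axis=2)>22).astype(np.uint8);k=np.zeros_like(m);k[122:150,228:280]=m[122:150,228:280]
c=max(cv2.findContours(k,0,1)[0],key=cv2.contourArea)[:,0]
w=pix2w('top',c,.006);print('bar',cv2.minAreaRect((w[:,:2]*1000).astype(np.float32)))
a=cv2.resize(im[185:245,170:290],None,fx=5,fy=5,interpolation=2)
b=cv2.resize(im[115:155,230:280],None,fx=6,fy=6,interpolation=2);b2=cv2.resize(k[115:155,230:280]*255,None,fx=6,fy=6)
cv2.imwrite('pics/c1.png',np.vstack([a,np.hstack([b,np.dstack([b2]*3)])])[...,::-1])
for i,y in enumerate((75,0,-75)):
    p=frame((.457,.2104),np.radians(8.9),[(0,y/1000,.070)]);print(i,p[0][:2],(w2pix('top',p)-[170,185])*5)
E
```

```text
bar ((668.1826171875, 166.84812927246094), (33.77996826171875, 102.33221435546875), 2.382565975189209)
0 [0.44539672 0.28449699] [[109.22312078 182.68015148]]
1 [0.457  0.2104] [[277.60872736 161.92807465]]
2 [0.46860328 0.13630301] [[444.13372293 141.40530211]]
```

View pics/c1.png

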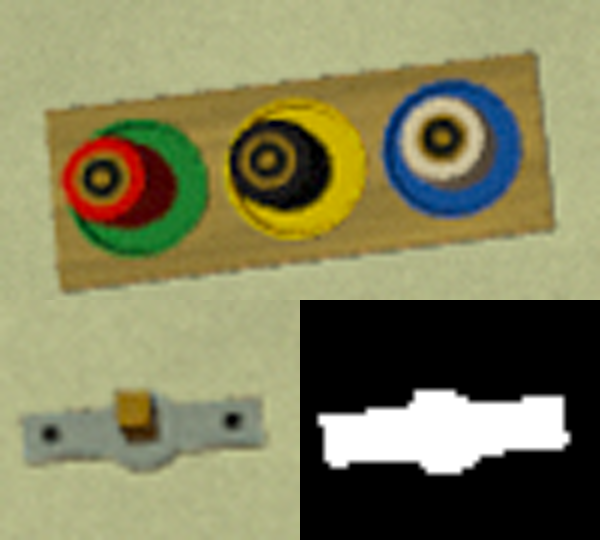

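The crop shows brass tops at crop pixels (102,179) red, (267,159) black and (442,138) white. The bar holes are at (50,133) and (232,120), and the post top at (133,108).

```bash
python3 - <<'E'
from h import *
for n,p in dict(red=(102,179),black=(267,159),white=(442,138)).items():
    print(n,(pix2w('top',[np.array(p)/5+[169.6,184.6]],.070)*1000).round(1))
h=pix2w('top',np.array([(50,133),(232,120)])/6+[229.6,114.6],.006)*1000
print('holes',h.round(1),h.mean(0),'yaw y-axis deg',np.degrees(np.arctan2(*(h[0]-h[1])[[1,0]])))
p=pix2w('top',[np.array((133,108))/6+[229.6,114.6]],.034);print('post',p*1000)
print(frame((.6681,-.1545),np.radians(-2.5),[(-.032,0,0)]))
print(delta([*p[0][:2],.2],np.radians(90+4)))
E
```

```text
red [[447.8 288.8  70. ]]
black [[459.1 216.2  70. ]]
white [[471.  138.3  70. ]]
holes [[665.9 205.6   6. ]
 [674.6 130.3   6. ]] [670.23121939 167.94369419   6.        ] yaw y-axis deg 96.60156146534086
post [[668.93251748 167.45224711  34.        ]]
[[ 0.63613046 -0.15310418  0.        ]]
(array([ 683.8, -585.2,  102.8]), np.float64(0.3049657828337047), array([-3.085, -0.585,  0.   ]), np.float64(-68.52674774772548))
```

Sizes match everywhere. I'll do the crossbar first, gripping the post along the bar's long axis.

```bash
python3 -m creep '[684,-585,140,0,0,0.262,0,684,-585,140,0,0,0.262,0,684,-585,140,0,0,0.262,0,684,-585,140,0,0,0.262,0,684,-585,140,0,0,0.262,0,684,-585,140,0,0,0.262,0,684,-585,140,0,0,0.262,0,684,-585,140,0,0,0.262,0,684,-585,140,0,0,0.262,0,684,-585,140,0,0,0.262,0,684,-585,140,0,0,0.262,0,684,-585,140,0,0,0.262,0,684,-585,140,0,0,0.262,0,684,-585,140,0,0,0.262,0,684,-585,140,0,0,0.262,0,684,-585,140,0,0,0.262,0,684,-585,140,0,0,0.262,0,684,-585,140,0,0,0.262,0,684,-585,140,0,0,0.262,0,684,-585,140,0,0,0.262,0]' 30
python3 - <<'E'
from h import *
print(get_obs()['position'],delta([.6695,.1677,.076],np.radians(96.6)))
cv2.imwrite('pics/s1.png',cv2.resize(capture('scene')[180:300,350:550],None,fx=4,fy=4,interpolation=2)[...,::-1])
E
```

```text
t: 2.1
position: [0.6693, 0.1684, 0.1613]
orientation: [0.0, 0.998, 0.058, -0.001]
ft_force: [-0.6, -0.2, -1.0]
grip_width: 0.0881
grip_force: 0.0
[0.66926943 0.16835825 0.16132191] (array([ 0.3,  0.7, 85.3]), np.float64(0.0004971224009384656), array([ 3.136e+00,  1.820e-01, -3.000e-03]), np.float64(-83.37151698452483))
```

View pics/s1.png

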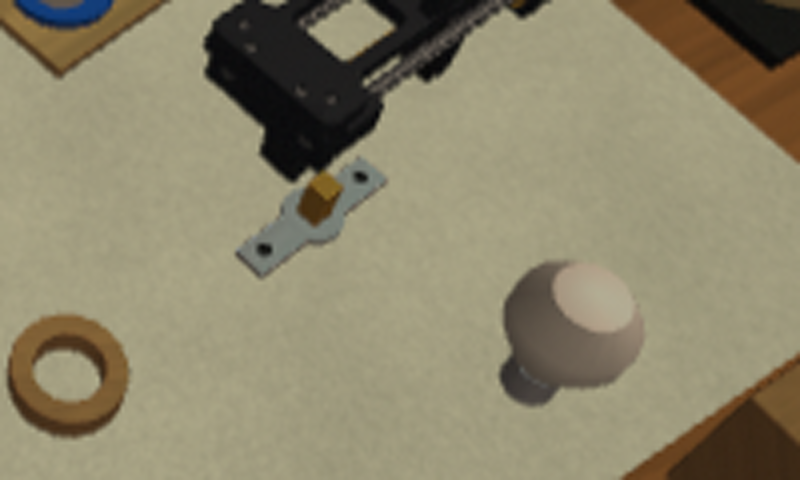

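The gripper is in line above the post (crop 320,200) with the bulb well clear. Descend, grip and lift.

```bash
python3 -m creep '[0,1,45,0,0,0,0,0,1,85,0,0,0,0,0,1,85,0,0,0,0,0,1,85,0,0,0,1,0,1,85,0,0,0,1,0,1,85,0,0,0,1,0,1,85,0,0,0,1,0,1,85,0,0,0,1,0,1,85,0,0,0,1,0,1,85,0,0,0,1,0,1,85,0,0,0,1,0,1,85,0,0,0,1,0,1,60,0,0,0,1,0,1,20,0,0,0,1,0,1,20,0,0,0,1,0,1,20,0,0,0,1]' 30
python3 - <<'E'
from h import *
print(delta([.6361,-.1531,.10],np.radians(87.5)))
E
```

```text
t: 3.75
position: [0.6704, 0.1659, 0.144]
orientation: [-0.0, 0.998, 0.056, 0.001]
ft_force: [-0.2, -0.0, -1.1]
grip_width: 0.0137
grip_force: 30.0
(array([-70.1, 313.1,  43.7]), np.float64(0.15650995821676972), array([-3.136, -0.177, -0.004]), np.float64(-83.53263994241023))
```

```bash
python3 -m creep '[-35,157,20,0,0,0.08,1,-70,313,20,0,0,0.157,1,-70,313,20,0,0,0.157,1,-70,313,20,0,0,0.157,1,-70,313,20,0,0,0.157,1,-70,313,20,0,0,0.157,1,-70,313,20,0,0,0.157,1,-70,313,20,0,0,0.157,1,-70,313,36,0,0,0.157,1,-70,313,36,0,0,0.157,1]'
python3 - <<'E'
from h import *
print(delta([.6361,-.1531,.081],np.radians(87.5)),get_obs()['ft_force'])
cv2.imwrite('pics/s2.png',cv2.resize(capture('scene')[230:370,220:400],None,fx=4,fy=4,interpolation=2)[...,::-1])
E
```

```text
t: 4.75
position: [0.6329, -0.1514, 0.1026]
orientation: [-0.001, 1.0, -0.022, -0.003]
ft_force: [-0.5, 0.1, -1.5]
grip_width: 0.0136
grip_force: 30.0
(array([ 3.4,  1.6, 21.6]), np.float64(0.00022245929250797047), array([-3.139,  0.068,  0.01 ]), np.float64(-92.48725402142583)) [-0.52761974  0.14228349 -1.50362957]
```

View pics/s2.png

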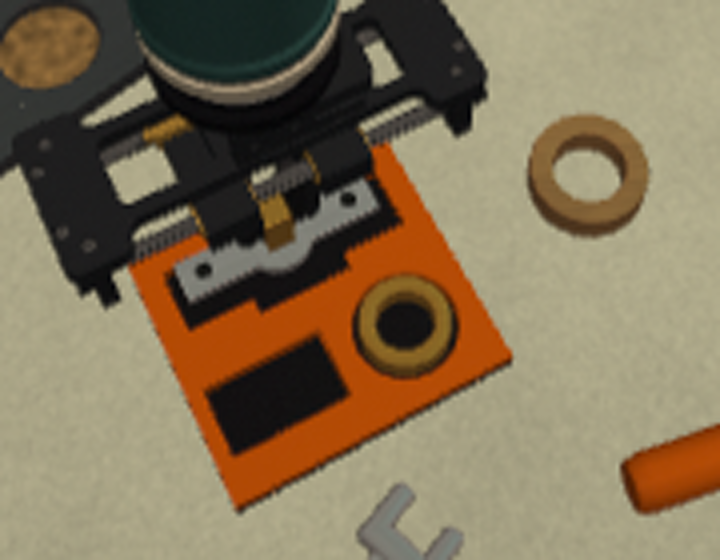

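```bash
python3 - <<'E'
from h import *
h=pix2w('scene',np.array([(348,199),(203,271)])/4+[219.6,229.6],.033)*1000
print(h.round(1),h.mean(0),np.degrees(np.arctan2(*(h[0]-h[1])[[1,0]])))
h=pix2w('scene',np.array([(173,276),(378,177),(400,222),(193,328)])/4+[219.6,229.6],.012)*1000
print('slot corners',h.round(1),h.mean(0))
t=frame((.6681,-.1545),np.radians(-2.5),[(-.065,-.07,.012),(.065,.07,.012),(.065,-.07,.012)])
print('tray corners crop',(w2pix('scene',t)-[219.6,229.6])*4)
print(get_obs()['position'])
E
```

```text
[[ 641.4 -116.1   33. ]
 [ 638.5 -191.2   33. ]] [ 639.95382723 -153.62150137   33.        ] 87.79208309448302
slot corners [[ 624.5 -202.7   12. ]
 [ 629.9  -93.1   12. ]
 [ 656.   -95.9   12. ]
 [ 652.2 -205.5   12. ]] [ 640.64271788 -149.2973027    12.        ]
tray corners crop [[115.35503539 253.40502402]
 [504.20986272 353.10717719]
 [225.70781453 504.56030009]]
[ 0.63340469 -0.15122354  0.10359519]
```

```bash
python3 -m creep '[2,0,0,0,0,0,1,2,0,10,0,0,0,1,2,0,16,0,0,0,1,2,0,20,0,0,0,1,2,0,22,0,0,0,1,2,0,22,0,0,0,1,2,0,22,0,0,0,1]'
python3 - <<'E'
from h import *
print(get_obs()['position'])
cv2.imwrite('pics/s3.png',cv2.resize(capture('scene')[250:340,240:350],None,fx=6,fy=6,interpolation=2)[...,::-1])
E
```

```text
t: 5.5
position: [0.6378, -0.1526, 0.0897]
orientation: [-0.0, 1.0, -0.022, 0.0]
ft_force: [-11.5, 4.4, 26.8]
grip_width: 0.0136
grip_force: 30.0
[ 0.63781101 -0.15260398  0.08966117]
```

View pics/s3.png

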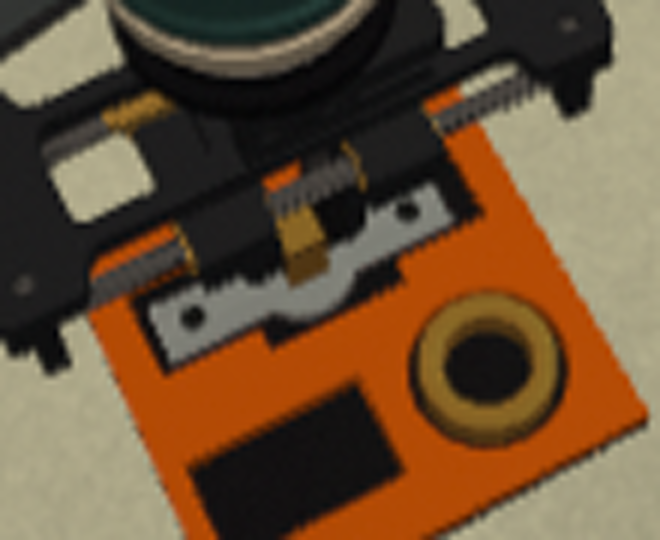

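The bar has touched the rim at its far (+x) and −y edges, with gaps on the near and +y sides. Lift, shift about −5 mm in x and +4 mm in y, and lower again.

```bash
python3 -m creep '[0,0,-14,0,0,0,1,0,0,-14,0,0,0,1,-5,-4,-14,0,0,0,1,-5,-4,-14,0,0,0,1,-5,-4,-6,0,0,0,1,-5,-4,-3,0,0,0,1,-5,-4,0,0,0,0,1,-5,-4,0,0,0,0,1]'
python3 - <<'E'
from h import *
cv2.imwrite('pics/s4.png',cv2.resize(capture('scene')[250:340,240:350],None,fx=6,fy=6,interpolation=2)[...,::-1])
print(get_obs()['position'],get_obs()['ft_force'])
E
```

```text
t: 6.35
position: [0.6329, -0.1491, 0.0894]
orientation: [-0.0, 1.0, -0.022, -0.0]
ft_force: [-13.6, 4.0, 29.8]
grip_width: 0.0135
grip_force: 30.0
[ 0.63288908 -0.14906857  0.08935944] [-12.71680137   3.90716062  30.61447324]
```

View pics/s4.png

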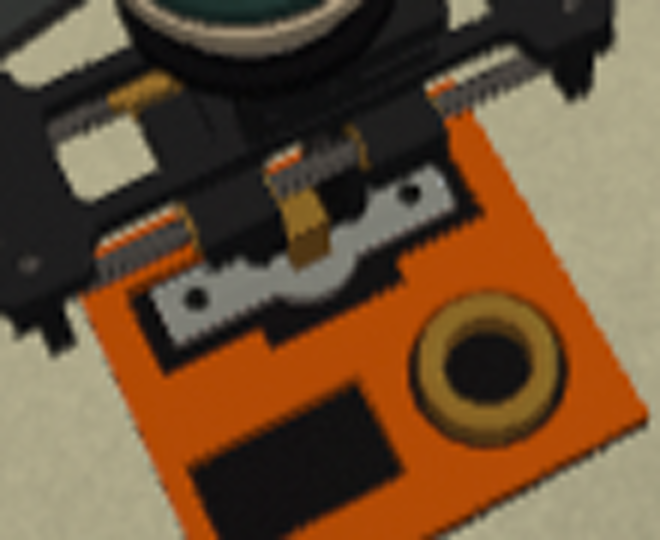

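```bash
python3 - <<'E'
from h import *
for nm,hp in (('s3',[(193,317),(408,210)]),('s4',[(195,299),(409,194)])):
  h=pix2w('scene',np.array(hp)/6+[239.6,249.6],.018)*1000
  e=pix2w('scene',np.array([(168,375),(484,213),(133,297)])/6+[239.6,249.6],.012)*1000
  c,s=np.cos(np.radians(-2.5)),np.sin(np.radians(-2.5));r=lambda a:a[:,:2]@np.array([[c,-s],[s,c]])
  print(nm,r(h).round(1),r(e).round(1))
E
```

```text
s3 [[ 650.2 -163.7]
 [ 650.1  -88.4]] [[ 661.2 -177.6]
 [ 660.2  -66. ]
 [ 632.7 -177.4]]
s4 [[ 645.1 -160.8]
 [ 645.3  -85.6]] [[ 661.2 -177.6]
 [ 660.2  -66. ]
 [ 632.7 -177.4]]
```

Relative to the slot the bar is centred within 2 mm, and contact height was the same at two spots 5 mm apart. So it is probably already on the floor. Ease the load, release, back off and look.

```bash
python3 -m creep '[0,0,-5,0,0,0,1,0,0,-7,0,0,0,1,0,0,-7,0,0,0,0.8,0,0,-7,0,0,0,0.6,0,0,-7,0,0,0,0.4,0,0,-7,0,0,0,0,0,0,-7,0,0,0,0,0,0,-7,0,0,0,0,0,0,-47,0,0,0,0,0,0,-97,0,0,0,0,0,0,-147,0,0,0,0,-50,0,-147,0,0,0,0,-100,0,-147,0,0,0,0,-100,0,-147,0,0,0,0]'
python3 - <<'E'
from h import *
a=cv2.resize(capture('scene')[250:340,240:350],None,fx=5,fy=5,interpolation=2)
b=capture('top');cv2.imwrite('pics/t5.png',b[...,::-1])
b=cv2.resize(b[105:175,345:415],None,fx=450/70,fy=450/70,interpolation=2)
b=cv2.resize(b,(250*1,450)) if 0 else cv2.resize(b,(250,250))
c=np.zeros((450,250,3),np.uint8);c[:250]=b
cv2.imwrite('pics/s5.png',np.hstack([a,c])[...,::-1])
E
```

```text
t: 7.8
position: [0.5249, -0.1431, 0.229]
orientation: [-0.001, 1.0, -0.022, -0.005]
ft_force: [-1.0, 0.5, -1.4]
grip_width: 0.0883
grip_force: 0.0
```

View pics/s5.png

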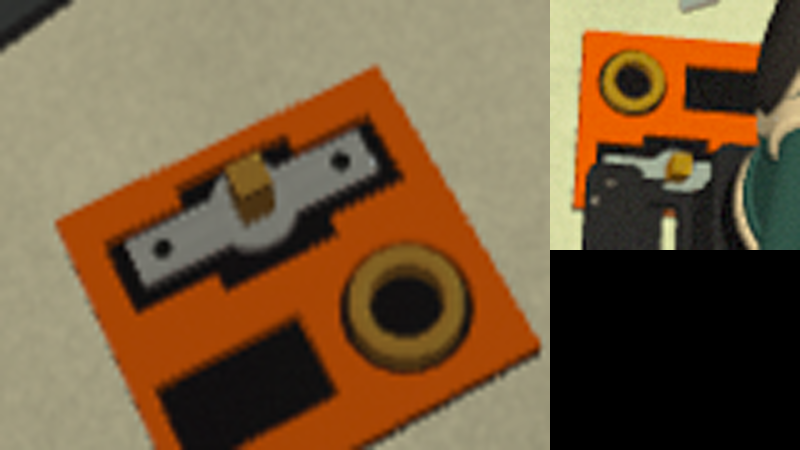

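The bar sits inside the cross cavity with dark gap all round; I'll confirm from above later. Next, to the white holder, turning the jaws to about 9°.

```bash
python3 - <<'E'
from h import *
print(get_obs()['position'],delta([.470,.1375,.18],np.radians(9)))
E
```

```text
[ 0.53125264 -0.14450835  0.2315591 ] (array([ -73.8, -279. ,   51.6]), np.float64(1.3688863868921324), array([-3.141,  0.07 , -0.   ]), np.float64(-92.56858739816849))
```

```bash
python3 -m creep '[-74,-279,0,0,0,-1.773,0,-74,-279,0,0,0,-1.773,0,-74,-279,0,0,0,-1.773,0,-74,-279,0,0,0,-1.773,0,-74,-279,0,0,0,-1.773,0,-74,-279,0,0,0,-1.773,0,-74,-279,0,0,0,-1.773,0,-74,-279,40,0,0,-1.773,0,-74,-279,50,0,0,-1.773,0,-74,-279,50,0,0,-1.773,0,-74,-279,50,0,0,-1.773,0,-74,-279,50,0,0,-1.773,0,-74,-279,50,0,0,-1.773,0,-74,-279,50,0,0,-1.773,0,-74,-279,50,0,0,-1.773,0]'
python3 - <<'E'
from h import *
print(get_obs()['position'],delta([.470,.1375,.093],np.radians(9)))
im=capture('scene');cv2.imwrite('pics/s6.png',cv2.resize(im[90:210,320:470],None,fx=5,fy=5,interpolation=2)[...,::-1])
E
```

```text
t: 9.4
position: [0.4717, 0.1376, 0.182]
orientation: [0.0, 0.65, 0.76, 0.0]
ft_force: [-1.2, 0.3, -0.5]
grip_width: 0.0885
grip_force: 0.0
[0.4717462  0.13759466 0.18197473] (array([ 0.2, -1.8, 89. ]), np.float64(-0.0010465088973909964), array([2.041e+00, 2.388e+00, 1.000e-03]), np.float64(8.94003945695661))
```

View pics/s6.png

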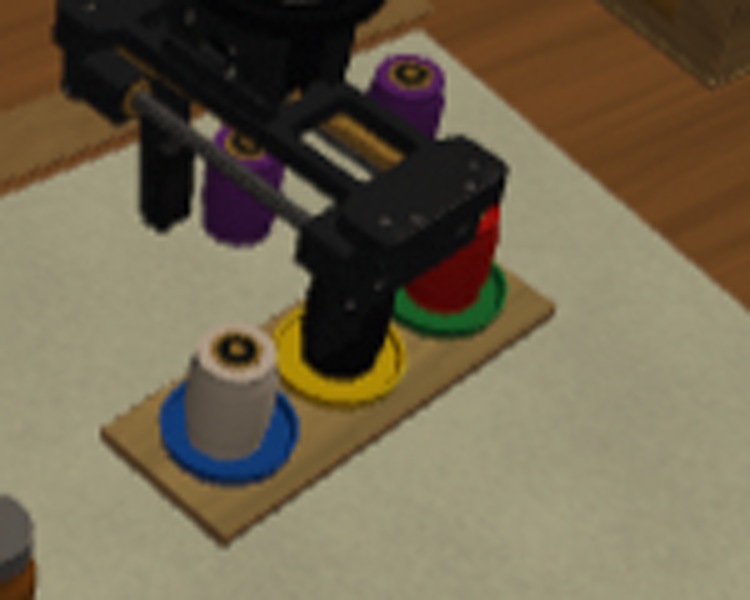

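Fingers straddle the white holder in x, with clearance. Descend, grip at 20 N and lift.

```bash
python3 -m creep '[0,-2,45,0,0,0,0,0,-2,80,0,0,0,0,0,-2,89,0,0,0,0,0,-2,89,0,0,0,0,0,-2,89,0,0,0,0.3,0,-2,89,0,0,0,0.7,0,-2,89,0,0,0,0.7,0,-2,89,0,0,0,0.7,0,-2,89,0,0,0,0.7,0,-2,89,0,0,0,0.7,0,-2,89,0,0,0,0.7]' 20; python3 -m creep '[0,0,-20,0,0,0,0.7,0,0,-60,0,0,0,0.7,0,0,-90,0,0,0,0.7,0,0,-90,0,0,0,0.7]'
python3 - <<'E'
from h import *
print(get_obs()['position'],delta([.4583,-.1334,.18],np.radians(10)))
E
```

```text
t: 10.55
position: [0.4693, 0.1371, 0.0931]
orientation: [0.0, 0.649, 0.761, 0.0]
ft_force: [-0.0, -0.6, 2.6]
grip_width: 0.0415
grip_force: 20.0
t: 10.95
position: [0.4719, 0.1377, 0.1872]
orientation: [0.003, 0.649, 0.761, 0.003]
ft_force: [0.4, 0.2, -0.1]
grip_width: 0.0415
grip_force: 20.0
[0.47185527 0.13771508 0.18719153] (array([-265.6,  -56.1,    6.5]), np.float64(-0.016586501410556398), array([2.036, 2.386, 0.011]), np.float64(9.049663472287328))
```

```bash
python3 -m creep '[-30,-6,0,0,0,0,0.7,-70,-14,0,0,0,0,0.7,-115,-24,0,0,0,0,0.7,-160,-33,0,0,0,0,0.7,-205,-42,0,0,0,0,0.7,-240,-49,0,0,0,0,0.7,-260,-54,0,0,0,0,0.7,-265,-55,0,0,0,0,0.7,-265,-55,0,0,0,0,0.7,-265,-55,0,0,0,0,0.7,-265,-55,0,0,0,0,0.7]'
python3 - <<'E'
from h import *
print(get_obs()['position'],delta([.4583,-.1334,.085],np.radians(10)))
im=capture('scene');cv2.imwrite('pics/s7.png',cv2.resize(im[150:300,150:340],None,fx=4,fy=4,interpolation=2)[...,::-1])
E
```

```text
t: 12.05
position: [0.4562, -0.1322, 0.1823]
orientation: [-0.0, 0.649, 0.761, -0.0]
ft_force: [0.2, 0.4, -0.5]
grip_width: 0.0415
grip_force: 20.0
[ 0.45619355 -0.13218623  0.1822788 ] (array([-1.6,  2. , 97.3]), np.float64(-0.015074920385251378), array([-2.037, -2.391,  0.   ]), np.float64(9.13627068542937))
```

View pics/s7.png

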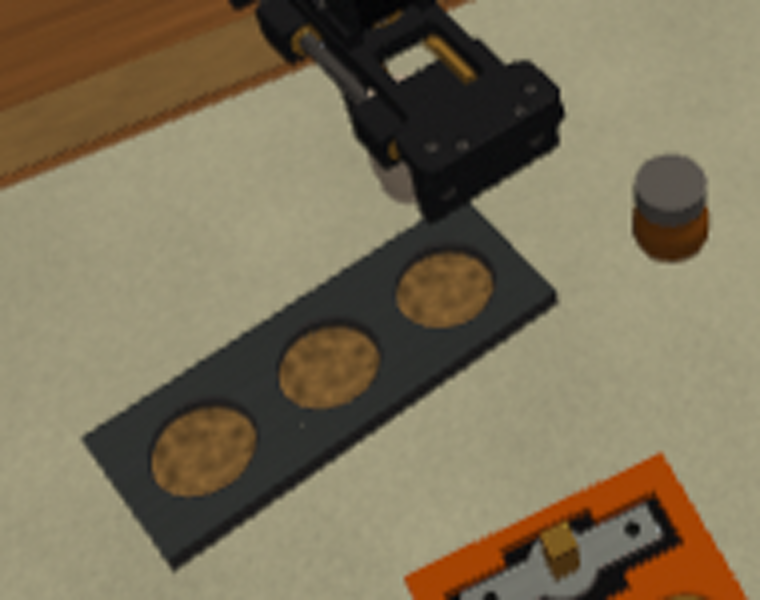

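The white holder hangs above the left seat (crop 445,288). Lower it.

```bash
python3 -m creep '[-2,2,30,0,0,0,0.7,-2,2,60,0,0,0,0.7,-2,2,80,0,0,0,0.7,-2,2,90,0,0,0,0.7,-2,2,95,0,0,0,0.7,-2,2,97,0,0,0,0.7,-2,2,98,0,0,0,0.7,-2,2,98,0,0,0,0.7]'
```

```text
t: 12.9
position: [0.4594, -0.1352, 0.0856]
orientation: [0.001, 0.649, 0.761, 0.0]
ft_force: [-0.2, -0.4, 0.4]
grip_width: 0.0412
grip_force: 20.0
```

```bash
python3 -m creep '[0,0,1,0,0,0,0.7,0,0,1,0,0,0,0.7,0,0,1,0,0,0,0.45,0,0,1,0,0,0,0.3,0,0,1,0,0,0,0,0,0,1,0,0,0,0,0,0,1,0,0,0,0,0,0,-20,0,0,0,0,0,0,-60,0,0,0,0,0,0,-97,0,0,0,0,0,0,-97,0,0,0,0,0,0,-97,0,0,0,0]'
python3 - <<'E'
from h import *
print(get_obs()['position'],delta([.458,.2135,.18],np.radians(10)))
im=capture('scene');cv2.imwrite('pics/s8.png',cv2.resize(im[150:300,150:340],None,fx=4,fy=4,interpolation=2)[...,::-1])
E
```

```text
t: 14.1
position: [0.4593, -0.1352, 0.1827]
orientation: [0.001, 0.649, 0.761, 0.0]
ft_force: [1.1, 0.5, 0.0]
grip_width: 0.0886
grip_force: 0.0
[ 0.45928469 -0.13523235  0.18271769] (array([344.6,  53.6,   2.4]), np.float64(-0.016499682359391254), array([2.038e+00, 2.388e+00, 1.000e-03]), np.float64(9.054637837500419))
```

View pics/s8.png

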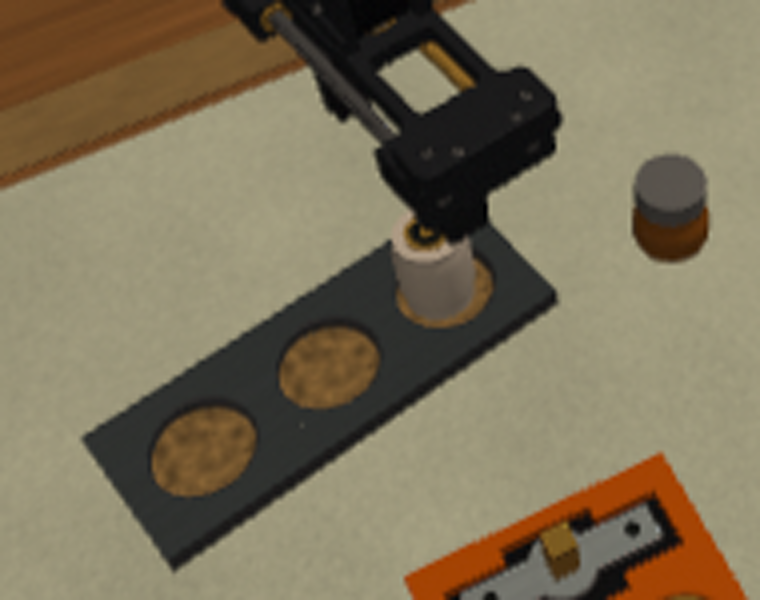

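White is standing in the left seat. Next, black.

```bash
python3 -m creep '[344,54,0,0,0,0,0,344,54,0,0,0,0,0,344,54,0,0,0,0,0,344,54,0,0,0,0,0,344,54,0,0,0,0,0,344,54,0,0,0,0,0,344,54,0,0,0,0,0,344,54,0,0,0,0,0,344,54,0,0,0,0,0,344,54,0,0,0,0,0]'
python3 - <<'E'
from h import *
print(get_obs()['position'],delta([.458,.2135,.093],np.radians(10)))
E
```

```text
t: 15.15
position: [0.4569, 0.212, 0.1801]
orientation: [-0.001, 0.649, 0.761, -0.002]
ft_force: [-0.7, -0.5, -0.1]
grip_width: 0.0881
grip_force: 0.0
[0.45685212 0.21195701 0.18008567] (array([ 1.5,  1.7, 87.1]), np.float64(-0.01682117461471111), array([-2.039, -2.389,  0.005]), np.float64(9.03621768812446))
```

```bash
python3 -m creep '[1,1,45,0,0,0,0,1,1,80,0,0,0,0,1,1,89,0,0,0,0,1,1,89,0,0,0,0,1,1,89,0,0,0,0.3,1,1,89,0,0,0,0.7,1,1,89,0,0,0,0.7,1,1,89,0,0,0,0.7,1,1,89,0,0,0,0.7,1,1,89,0,0,0,0.7,1,1,89,0,0,0,0.7]' 20; python3 -m creep '[0,0,-20,0,0,0,0.7,0,0,-60,0,0,0,0.7,0,0,-90,0,0,0,0.7,0,0,-90,0,0,0,0.7,0,0,-90,0,0,0,0.7,0,0,-90,0,0,0,0.7]'
python3 - <<'E'
from h import *
print(get_obs()['position'],delta([.4721,-.207,.18],np.radians(10)))
E
```

```text
t: 16.25
position: [0.4587, 0.2145, 0.093]
orientation: [0.0, 0.649, 0.761, 0.0]
ft_force: [-0.4, -0.6, 2.4]
grip_width: 0.0409
grip_force: 20.0
t: 16.85
position: [0.4574, 0.2139, 0.181]
orientation: [-0.001, 0.649, 0.761, -0.001]
ft_force: [-0.2, 0.3, -1.3]
grip_width: 0.0416
grip_force: 20.0
[0.45743972 0.21389098 0.18099099] (array([-417.9,  -51.8,    1.4]), np.float64(-0.01641205992527217), array([-2.038, -2.389,  0.004]), np.float64(9.059658233166111))
```

```bash
python3 -m creep '[-30,-4,0,0,0,0,0.7,-75,-9,0,0,0,0,0.7,-120,-15,0,0,0,0,0.7,-165,-20,0,0,0,0,0.7,-210,-26,0,0,0,0,0.7,-255,-32,0,0,0,0,0.7,-300,-37,0,0,0,0,0.7,-345,-43,0,0,0,0,0.7,-385,-48,0,0,0,0,0.7,-410,-51,0,0,0,0,0.7,-418,-52,0,0,0,0,0.7,-418,-52,0,0,0,0,0.7,-418,-52,0,0,0,0,0.7,-418,-52,0,0,0,0,0.7]'
python3 - <<'E'
from h import *
print(get_obs()['position'],delta([.4721,-.207,.085],np.radians(10)))
E
```

```text
t: 18.25
position: [0.4727, -0.2052, 0.182]
orientation: [-0.001, 0.649, 0.761, -0.0]
ft_force: [-0.2, 0.3, -1.1]
grip_width: 0.0415
grip_force: 20.0
[ 0.47269165 -0.20521355  0.18203076] (array([-1.8, -0.8, 97. ]), np.float64(-0.015216604228590391), array([-2.037, -2.39 ,  0.   ]), np.float64(9.128152799180848))
```

```bash
python3 -m creep '[-1,-1,30,0,0,0,0.7,-1,-1,60,0,0,0,0.7,-1,-1,80,0,0,0,0.7,-1,-1,90,0,0,0,0.7,-1,-1,95,0,0,0,0.7,-1,-1,98,0,0,0,0.7,-1,-1,99,0,0,0,0.7,-1,-1,99,0,0,0,0.7,-1,-1,99,0,0,0,0.7]'
python3 -m creep '[0,0,0,0,0,0,0.7,0,0,0,0,0,0,0.45,0,0,0,0,0,0,0.3,0,0,0,0,0,0,0,0,0,0,0,0,0,0,0,0,0,0,0,0,0,0,0,-20,0,0,0,0,0,0,-60,0,0,0,0,0,0,-97,0,0,0,0,0,0,-97,0,0,0,0,0,0,-97,0,0,0,0]'
python3 - <<'E'
from h import *
print(get_obs()['position'],delta([.4468,.287,.18],np.radians(10)))
im=capture('scene');cv2.imwrite('pics/s9.png',cv2.resize(im[150:300,150:340],None,fx=4,fy=4,interpolation=2)[...,::-1])
E
```

```text
t: 19.15
position: [0.4728, -0.2081, 0.0846]
orientation: [0.001, 0.649, 0.761, 0.0]
ft_force: [-1.1, -0.1, -1.0]
grip_width: 0.0413
grip_force: 20.0
t: 20.25
position: [0.4729, -0.2081, 0.1818]
orientation: [0.001, 0.649, 0.761, 0.0]
ft_force: [0.0, 0.2, -0.2]
grip_width: 0.0882
grip_force: 0.0
[ 0.47285205 -0.20807403  0.18176965] (array([493. ,  52.2,   1.1]), np.float64(-0.01654013518879549), array([2.038e+00, 2.388e+00, 1.000e-03]), np.float64(9.052320061106196))
```

View pics/s9.png

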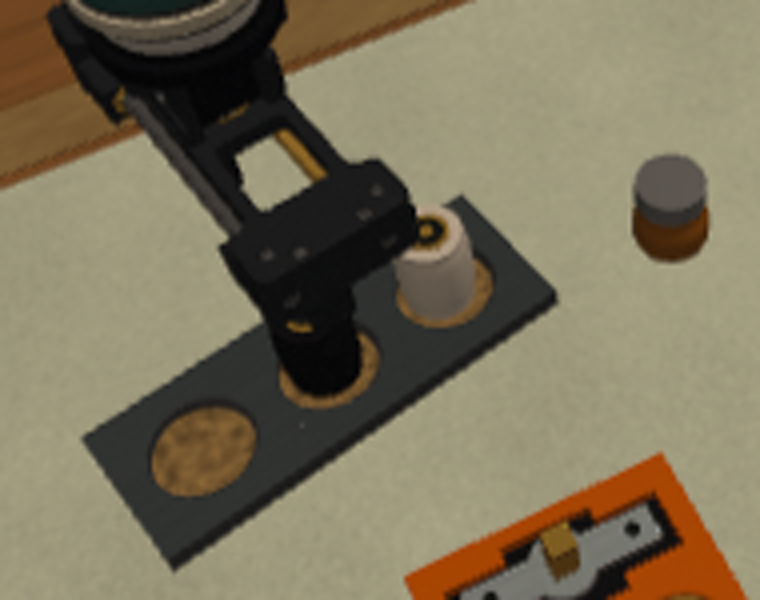

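Black is in the middle seat. Now red.

```bash
python3 -m creep '[493,52,0,0,0,0,0,493,52,0,0,0,0,0,493,52,0,0,0,0,0,493,52,0,0,0,0,0,493,52,0,0,0,0,0,493,52,0,0,0,0,0,493,52,0,0,0,0,0,493,52,0,0,0,0,0,493,52,0,0,0,0,0,493,52,0,0,0,0,0,493,52,0,0,0,0,0,493,52,0,0,0,0,0,493,52,0,0,0,0,0,493,52,0,0,0,0,0]'
python3 - <<'E'
from h import *
print(get_obs()['position'],delta([.4468,.287,.093],np.radians(10)))
E
```

```text
t: 21.7
position: [0.4457, 0.2856, 0.1798]
orientation: [-0.0, 0.65, 0.76, -0.001]
ft_force: [0.3, -0.5, -0.6]
grip_width: 0.0882
grip_force: 0.0
[0.44572807 0.28557503 0.17979837] (array([ 1.3,  1.4, 86.8]), np.float64(-0.01832694009739888), array([-2.041, -2.388,  0.003]), np.float64(8.949943681029964))
```

```bash
python3 -m creep '[1,1,45,0,0,0,0,1,1,80,0,0,0,0,1,1,88,0,0,0,0,1,1,88,0,0,0,0,1,1,88,0,0,0,0.3,1,1,88,0,0,0,0.7,1,1,88,0,0,0,0.7,1,1,88,0,0,0,0.7,1,1,88,0,0,0,0.7,1,1,88,0,0,0,0.7,1,1,88,0,0,0,0.7]' 20; python3 -m creep '[0,0,-20,0,0,0,0.7,0,0,-60,0,0,0,0.7,0,0,-90,0,0,0,0.7,0,0,-90,0,0,0,0.7,0,0,-90,0,0,0,0.7,0,0,-90,0,0,0,0.7]'
python3 - <<'E'
from h import *
print(get_obs()['position'],delta([.4860,-.2808,.18],np.radians(10)))
E
```

```text
t: 22.8
position: [0.4471, 0.2886, 0.0931]
orientation: [0.0, 0.649, 0.761, 0.0]
ft_force: [0.1, -0.7, 2.9]
grip_width: 0.0414
grip_force: 20.0
t: 23.4
position: [0.4457, 0.2878, 0.181]
orientation: [-0.001, 0.649, 0.761, -0.001]
ft_force: [-0.0, 0.2, -0.5]
grip_width: 0.0417
grip_force: 20.0
[0.44573302 0.28778823 0.18098532] (array([-567.8,  -49.7,    1.8]), np.float64(-0.01645264055482487), array([-2.038, -2.389,  0.005]), np.float64(9.057333134362752))
```

```bash
python3 -m creep '[-30,-3,0,0,0,0,0.7,-75,-7,0,0,0,0,0.7,-120,-11,0,0,0,0,0.7,-165,-15,0,0,0,0,0.7,-210,-19,0,0,0,0,0.7,-255,-23,0,0,0,0,0.7,-300,-27,0,0,0,0,0.7,-345,-31,0,0,0,0,0.7,-390,-35,0,0,0,0,0.7,-435,-39,0,0,0,0,0.7,-480,-43,0,0,0,0,0.7,-525,-47,0,0,0,0,0.7,-555,-50,0,0,0,0,0.7,-568,-51,0,0,0,0,0.7,-568,-51,0,0,0,0,0.7,-568,-51,0,0,0,0,0.7,-568,-51,0,0,0,0,0.7,-568,-51,0,0,0,0,0.7]'
python3 - <<'E'
from h import *
print(get_obs()['position'],delta([.4860,-.2808,.085],np.radians(10)))
E
```

```text
t: 25.2
position: [0.4858, -0.279, 0.1825]
orientation: [-0.0, 0.648, 0.761, 0.0]
ft_force: [-0.7, -0.1, -1.1]
grip_width: 0.0412
grip_force: 20.0
[ 0.48580816 -0.27900779  0.18252945] (array([-1.9, -0.1, 97.5]), np.float64(-0.014794964074848815), array([-2.037, -2.391, -0.   ]), np.float64(9.15231100046349))
```

Same lowering as for black, then retreat high and toward the robot's right to clear the view.

```bash
python3 -m creep '[-1,0,30,0,0,0,0.7,-1,0,60,0,0,0,0.7,-1,0,80,0,0,0,0.7,-1,0,90,0,0,0,0.7,-1,0,95,0,0,0,0.7,-1,0,98,0,0,0,0.7,-1,0,99,0,0,0,0.7,-1,0,99,0,0,0,0.7,-1,0,99,0,0,0,0.7]'
python3 -m creep '[0,0,0,0,0,0,0.7,0,0,0,0,0,0,0.45,0,0,0,0,0,0,0.3,0,0,0,0,0,0,0,0,0,0,0,0,0,0,0,0,0,0,0,0,0,0,0,-20,0,0,0,0,0,0,-60,0,0,0,0,0,0,-110,0,0,0,0,0,0,-150,0,0,0,0,-50,-40,-200,0,0,0,0,-150,-150,-220,0,0,0,0,-250,-220,-220,0,0,0,0,-250,-220,-220,0,0,0,0,-250,-220,-220,0,0,0,0,-250,-220,-220,0,0,0,0,-250,-220,-220,0,0,0,0,-250,-220,-220,0,0,0,0,-250,-220,-220,0,0,0,0]'
python3 - <<'E'
from h import *
a=capture('scene');b=capture('top')
cv2.imwrite('pics/fin.png',np.vstack([cv2.resize(a[150:350,150:400],(500,400),interpolation=2)[:, :],np.zeros((0,500,3),np.uint8)])[...,::-1])
t=cv2.resize(b[100:255,340:470],None,fx=2.58,fy=2.58,interpolation=2)[:400]
cv2.imwrite('pics/fin.png',np.hstack([cv2.resize(a[150:350,150:380],(460,400),interpolation=2),t])[...,::-1]); print(t.shape)
E
```

```text
t: 26.1
position: [0.4866, -0.2819, 0.0846]
orientation: [0.001, 0.649, 0.761, 0.0]
ft_force: [0.1, 0.3, 0.1]
grip_width: 0.0414
grip_force: 20.0
t: 28.0
position: [0.3072, -0.5637, 0.3033]
orientation: [-0.0, 0.65, 0.76, 0.0]
ft_force: [-0.0, -0.1, -0.0]
grip_width: 0.0884
grip_force: 0.0
(400, 335, 3)
```

View pics/fin.png

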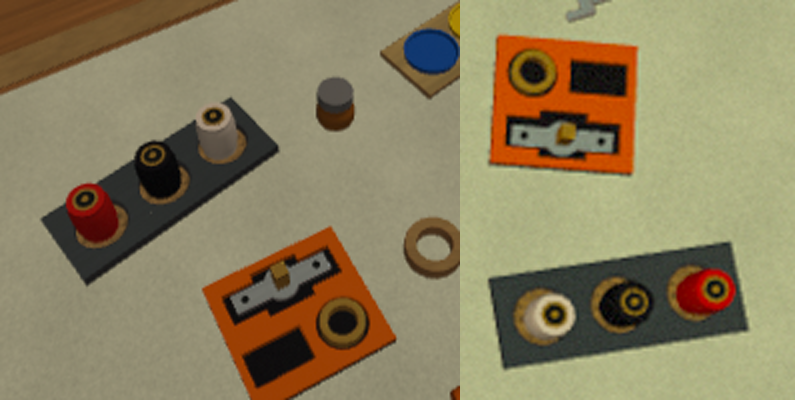

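The final views show white, black and red upright in the left, middle and right seats. The crossbar lies in the cross cavity with a gap on every side in both cameras, so it is on the floor.

```bash
python3 -c "
from cell import *
print(job_done())"
```

```text
the job is handed in; nothing more can be done
None
```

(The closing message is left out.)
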